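# Shut and lock the stall's lamp-battery box

## Task

Swing the lid of the light-grey lamp-battery box fully shut, then lock it with its dark metal wing fastener: turn the wing until it lines up with the two black marks on the lid so that it will push in, press it in as far as it goes, and give it a quarter turn clockwise, without forcing it the wrong way, so that it latches square to the marks and stays in when you let go. Do not push about or knock over the notebooks and the glue bottle beside the box, or the pen cup.

Things in the scene. Friction and masses are not known exactly. Their poses are not given: they have to be found in the camera images.
- power_box: Heavy light-grey plastic battery case that does not shift: 200 mm deep (x), 250 wide (y), 100 high, with a hinged lid. Origin: centre of its underside, on the table. Front (the lid's opening edge) to its -x; the lid's hinge line runs along y at x = +100, z = 102 mm. Below z = 75 mm three lamp outlets stick out 19 mm on the +y side, a carrying handle 31 mm on the -y side.
- slot (a point): Middle of the slot in the steel strike plate inside the box's front, under the fastener, at its top face (box x = -60, y = 0, z = 91 mm); axes parallel to the box's. The slot runs along the box's y, parallel to the front edge: 48 mm long, 14 wide. The stud's cross bar (44 x 8 x 6 mm, under the lid, parallel to the wing) must pass through it. Seen only while the lid is open.
- lid (a joint): Lid angle in rad: 0 shut, grows as the front edge lifts (at most 1.3); starts at 0.5 to 1.0. The friction hinge (1.0 N m) holds it where it is left; 1 to 6 N near the front edge pushes it shut. A flat plate 256 mm wide (box y), 6 mm thick, reaching 202 mm from the hinge line; its underside is in the hinge line's plane, so its outer face is at box z = 108 mm when shut.
- lid_front (a point): Point on the lid's outer face, midway across, 200 mm from the hinge line, 2 mm inside the front edge; moves with the lid. On the outer face: the fastener, midway across, 160 mm from the hinge line; two black marks (5 x 20 mm) 52 mm to either side of its axis, on the line of the slot; two ribs 3 mm high, front to back, 55 mm to either side, 30 to 120 mm from the hinge line.
- wing_grip (a point): Grip point on the fastener's axis in the dark metal wing, 4 mm below its top; moves and turns with it. The wing is a straight flat-sided bar, 70 mm long (this point's y), 15 wide (x), 30 tall; a half turn looks and works the same. z: the lid's outward normal. Lid shut and wing out: the wing's underside is 20 mm above the lid's outer face, this point 46 mm (box x = -60, y = 0, z = 154 mm).
- wing_turn (a joint): Wing angle in rad, growing clockwise seen from above, turns without end (friction 0.04 N m). 0 and every half turn from it: wing parallel to the box's y, in line with the black marks; the cross bar then passes the slot, within about 0.15 either way. Pressed in, it turns 1.57 clockwise only, to a stop: locked, wing parallel to the box's x. Starts anywhere from 0.45 to 2.7.
- stud_press (a joint): How far the stud is pressed in, m: 0 out, 0.018 fully in; a spring pushes it out (about 2 N, 6 N fully in). Lid shut: not lined up, the cross bar meets the plate at 0.002. It must be deeper than 0.015 to turn under the plate; after the quarter turn, let go, it springs back to about 0.012 into a notch that holds it (catches within 0.15 rad of the stop). Let go before the notch it is not locked.
- notebook_a: Hand-bound notebook, 105 x 148 x 18 mm, lying about 0.24 m from the box's centre on its +y side. Origin: centre of its underside.
- notebook_b: Hand-bound notebook, 105 x 148 x 16 mm, lying on the first. Origin: centre of its underside.
- glue_bottle: White glue bottle with a black cap, 48 mm across, 125 mm tall, standing about 0.24 m from the box's centre on its -y side. Origin: centre of its underside.
- bamboo_cup: Bamboo cup 72 mm across, 115 mm tall, with pens to 190 mm, standing to the right. Origin: centre of its underside.

How it is judged:
At the end, for the whole second after the job is handed in: The lid is shut (within 0.03 rad) and the fastener is locked: the wing stands square to the black marks, parallel to the box's x (within 0.25 rad), and the stud rests sprung up into its notch, pressed in between 10 and 13.8 mm (value of joint lid below 0.03 rad and value of joint stud_press between 0.01 and 0.0138 m and angle between the y axis of wing_grip and the x axis of power_box, either way round below 0.25 rad); the robot touches nothing.
It fails at once if the lower notebook beside the box is pushed more than 40 mm or knocked over (distance of notebook_a from where it was at the start of the episode above 0.04 m or angle between notebook_a's own z axis and vertical above 0.6 rad).
It fails at once if the upper notebook beside the box is pushed more than 40 mm or knocked over (distance of notebook_b from where it was at the start of the episode above 0.04 m or angle between notebook_b's own z axis and vertical above 0.6 rad).
It fails at once if the glue bottle is pushed more than 40 mm or knocked over (distance of glue_bottle from where it was at the start of the episode above 0.04 m or angle between glue_bottle's own z axis and vertical above 0.6 rad).
It fails at once if the pen cup is pushed more than 40 mm or knocked over (distance of bamboo_cup from where it was at the start of the episode above 0.04 m or angle between bamboo_cup's own z axis and vertical above 0.6 rad).
It fails at once if the fastener is forced: with the lid shut and the stud pressed in, the wing is turned counterclockwise past its stop (value of joint lid below 0.03 rad and value of joint stud_press above 0.013 m and (value of joint wing_turn between -4.0916 and -3.5916 rad or value of joint wing_turn between -0.95 and -0.45 rad or value of joint wing_turn between 2.1916 and 2.6916 rad or value of joint wing_turn between 5.3332 and 5.8332 rad)).
It also fails if it takes over 56 s, if anything falls off the work surface, if the arm or the gripper's body presses on something with over 40 N, if the wrist force passes 120 N, or if a joint passes its speed limit or range.

## Robot

A 6-joint arm with a two-finger parallel gripper is mounted at the origin on the work surface. World frame = base frame: x ahead of the robot, y to its left, z up, the work surface at z = 0. Lengths are in m, angles in rad, forces in N, time in s.
With the tool pointing down it reaches from about 0.35 to 0.875 m from the base axis. Payload 4.2 kg.
Tool frame: the origin (TCP) lies on the centre line of the jaws, within the pads' length; the fingertips stand 25 mm ahead of it and the grasp point (between the pads) lies 6 mm ahead of it (robot.tips_ahead is the z of the fingertips in the tool frame, in m); z points along the fingers, y is the line along which they close (so a half turn about z gives the same grasp; the last joint's range is limited). The gripper opens to 85 mm and grips with 20 to 120 N. Pads are 22 mm wide; open, the fingers measure 114 mm over their backs; the gripper's body (76 mm by 85 mm) begins 54 mm behind the grasp point. The pads swing forward as they close: fully open they stand 13 mm farther back than shut.
Start: joints at [1.556, 0.385, 0.008, 0, -1.194, -0.259], TCP at [0.169, 0.602, 0.256] pointing down, gripper open.
Joint ranges: [-3.14, 3.14], [-1.21, 2.06], [-1.07, 1.41], [-3.16, 2.05], [-2.99, -0.16], [-3.1, 3.1]. Speed limits (rad/s): [2.79, 2.79, 3.14, 3.14, 3.14, 3.14].

## Interface

Orientations are given as a rotation vector (axis times angle).
In Python, from rig import monitor, get_image, camera_params, order, robot gives the robot as it stands.
- The arm moves only by the tool step_arm, never from a script. Its argument "increments" is a list of rows, each an object of numbers: "rx", "ry", "rz": the turn, a rotation vector about the tool's x, y, z in degrees; "tx", "ty", "tz": the shift along the tool's x, y, z in mm; "fingers": the opening, from 0 (shut) to 1 (fully open). A call has exactly 5 rows; each row is the pose to reach, as a shift and turn from the pose commanded when the call began, along the tool's axes at that moment; what a row does not reach only later rows make up. A row lasts 1/8 s, in which the tool goes at most 62.5 mm and 10.7 degrees, less where a joint would pass 70% of its speed; a pose out of reach is approached as far as the arm can. A call with a gripper value outside its range is refused whole. The fingers move at their own pace and stop on an object; "squeeze" is the grip in N (left out, the last holds). Time passes only in rows, so rows that repeat a pose let the fingers close, or fill a call up. It gives the time, the measured TCP pose, the force, the opening and the grip force at its end, in the units of the state.
- monitor.get_state(): the state, without advancing time (a new reading comes with each control period).
- get_image(name): name is "scene" or "side" or "wrist"; returns the picture (400x640x3 uint8, red, green, blue); there is no depth.
- camera_params(name): a dict with "camera_matrix" (3x3 intrinsics, pixels), "extrinsics" (4x4, takes a point from world to camera coordinates). Camera axes: x right, y up, looking along -z (the intrinsics and any distortion apply to the point x, -y, -z); pixel columns grow to the right and rows downward; lengths in m; the calibration is good to about 2 mm. A picture is of the moment at which its call begins: read the wrist's pose just before it. camera_params takes no time and is no camera call; for the wrist camera it gives the pose at the moment of the call.
- order.job_done(): hands the job in; it is judged then, once.
The state is a dict: "clock": time; "joints": joint angles; "joint_velocities": joint speeds; "joint_torque": joint torques, N m; "ee_pos": TCP position; "ee_rot": TCP orientation; "ft_force": force on the tool from outside, world axes, zero at the start; "moment": the same for the moment, N m; "gripper_width": opening from 0.0 (shut) to 1.0 (fully open); "grasp_force": force on a finger pad.
Only numpy, scipy, OpenCV 4.12 (cv2) and the standard library are available. Lean on these libraries where they do the work, as an engineer would, in place of code of your own. Each camera call takes 0.05 s, during which the arm holds its last target. There are 200 camera calls.

## Working session

There is one attempt and no reset: what is moved stays moved. The work goes in short steps, Python scripts to look and compute and a tool call to move; the robot and the scene stay as the last step left them, time stands still between calls to the robot, and variables do not carry over. Pictures are saved under pics/ and viewed, at most 10 in all, crops included, and the job is handed in when it is done.

Besides the shell and the picture viewer there is one more tool, called after "Request:" by a JSON object that holds its "fn" and its "kwargs", one argument or row to a line. step_arm: Moves the arm, as the interface text tells. Its arguments: {"type":"object","properties":{"increments":{"type":"array"},"squeeze":{"type":"number"}},"required":["increments"]}

```bash
mkdir -p pics; ls
cat > h.py <<'E'
import numpy as np, cv2
from scipy.spatial.transform import Rotation as R
from rig import monitor, get_image, camera_params, order, robot
def cam(n):
    p=camera_params(n); return np.array(p["camera_matrix"]),np.array(p["extrinsics"]),p
def ray(c,uv):
    K,E,_=c; d=np.linalg.inv(K)@[uv[0],uv[1],1]; d=E[:3,:3].T@(d*[1,-1,-1]); return -E[:3,:3].T@E[:3,3], d/np.linalg.norm(d)
def onplane(c,uv,z):
    o,d=ray(c,uv); return o+d*(z-o[2])/d[2]
def tri(cs,uvs):
    A=np.zeros((3,3));b=np.zeros(3);rs=[ray(c,u) for c,u in zip(cs,uvs)]
    for o,d in rs:
        P=np.eye(3)-np.outer(d,d);A+=P;b+=P@o
    x=np.linalg.solve(A,b); return x,[np.linalg.norm((np.eye(3)-np.outer(d,d))@(x-o)) for o,d in rs]
def proj(c,X):
    K,E,_=c; p=E[:3,:3]@np.array(X)+E[:3,3]; p=K@(p*[1,-1,-1]); return p[:2]/p[2]
E
python3 - <<'E'
from h import *
for n in("scene","side","wrist"):
    c=cam(n);im=get_image(n);cv2.imwrite(f"pics/{n}0.png",im[...,::-1]);np.savez(f"{n}0",K=c[0],E=c[1]);print(n,c[0].round(1).tolist(),c[1].round(3).tolist(),[k for k in c[2]])
print(monitor.get_state(),robot.tips_ahead)
a=cv2.imread("pics/scene0.png");b=cv2.imread("pics/side0.png")
E
```

```text
pics
scene [[368.3, 0.0, 312.7], [0.0, 368.3, 200.9], [0.0, 0.0, 1.0]] [[-0.275, 0.961, -0.005, 0.243], [-0.777, -0.219, 0.591, 0.393], [0.567, 0.167, 0.807, -1.468], [0.0, 0.0, 0.0, 1.0]] ['camera_matrix', 'extrinsics']
side [[427.6, 0.0, 320.5], [0.0, 427.6, 204.5], [0.0, 0.0, 1.0]] [[-0.688, 0.725, -0.008, 0.482], [-0.436, -0.405, 0.803, 0.146], [0.58, 0.556, 0.596, -1.792], [0.0, 0.0, 0.0, 1.0]] ['camera_matrix', 'extrinsics']
wrist [[295.8, 0.0, 319.8], [0.0, 295.8, 201.1], [0.0, 0.0, 1.0]] [[-0.271, -0.963, 0.001, 0.623], [0.927, -0.261, -0.269, 0.035], [0.259, -0.072, 0.963, -0.379], [0.0, 0.0, 0.0, 1.0]] ['camera_matrix', 'extrinsics']
{'clock': 0.15, 'joints': array([ 1.55558914e+00,  3.85397860e-01,  6.97274015e-03, -3.30216238e-04,
       -1.19399588e+00, -2.58616829e-01]), 'joint_velocities': array([-3.43402521e-05, -2.87633701e-03,  3.94753547e-03,  2.80255233e-03,
        2.83162556e-03,  2.52811239e-04]), 'joint_torque': array([ 2.13997824e-03, -3.92678833e+01,  1.88584810e+01,  4.18847993e+00,
       -3.35816367e-03,  6.07032824e-07]), 'ee_pos': array([0.16888038, 0.60135719, 0.25547816]), 'ee_rot': array([ 3.11053362e+00, -4.28743421e-01, -1.68675239e-04]), 'ft_force': array([-0.50966457, -0.01544304,  0.14184283]), 'moment': array([ 0.02968982, -0.00848522,  0.03772106]), 'grasp_force': 0.0, 'gripper_width': 0.9965660354782969} 0.025
```

View pics/scene0.png

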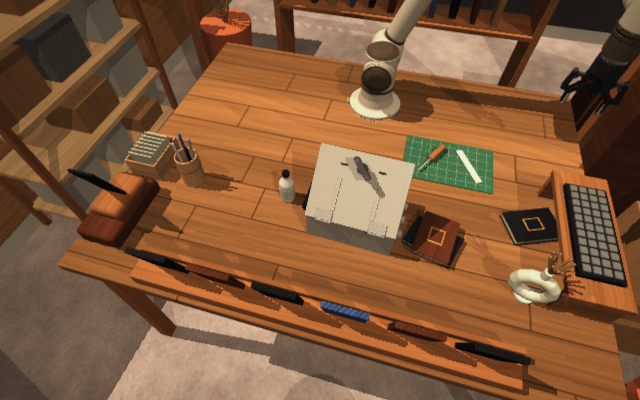

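View pics/side0.png

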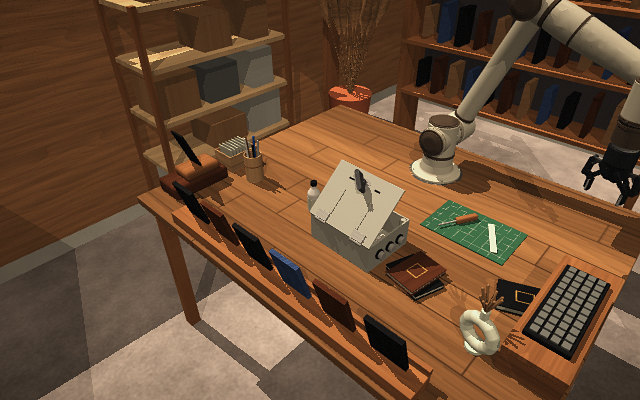

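Scene view: the box is at about (360,195), lid open toward the robot, with the wing at (363,168). Glue bottle at (287,187), notebooks at (433,238), cup at (187,165). In the side view the box is at (360,210) and the wing at (361,181). I'll zoom in on both.

Run:
```python
import cv2,numpy as np
a=cv2.imread("pics/scene0.png")[130:260,290:420];b=cv2.imread("pics/side0.png")[150:280,300:430]
f=lambda i:cv2.resize(i,(400,400),interpolation=cv2.INTER_CUBIC)
cv2.imwrite("pics/crop1.png",np.hstack([f(a),f(b)]))
```

```text
(no output)
```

View pics/crop1.png

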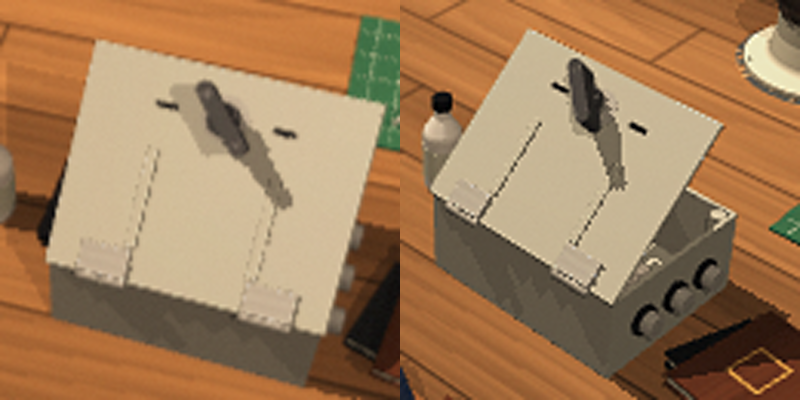

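The crops show the lid corners clearly. In crop pixels, scene: front (97,40) and (385,103), hinge (48,262) and (325,333). Side: front (130,30) and (323,125), hinge (33,187) and (215,303). The marks and wing are visible in both.

Run:
```python
from h import *
cs=cam("scene");cd=cam("side");s=130/400
pts=dict(FL=((97,40),(130,30)),FR=((385,103),(323,125)),HL=((48,262),(33,187)),HR=((325,333),(215,303)),ML=((167,104),(160,86)),MR=((286,133),(238,128)),W0=((207,87),(175,65)),W1=((240,147),(187,125)),glue=((5,190),(42,102)))
P={}
for k,(a,b) in pts.items():
    x,e=tri([cs,cd],[(290+a[0]*s,130+a[1]*s),(300+b[0]*s,150+b[1]*s)]);P[k]=x;print(k,x.round(4),np.round(e,4))
n=np.linalg.norm
print("widths",n(P['FL']-P['FR']),n(P['HL']-P['HR']),n(P['FL']-P['HL']),n(P['FR']-P['HR']),n(P['ML']-P['MR']))
ya=(P['FR']-P['FL'])/n(P['FR']-P['FL'])+(P['HR']-P['HL'])/n(P['HR']-P['HL']); ya[2]=0;ya/=n(ya)
xa=np.array([ya[1],-ya[0],0]); yaw=np.arctan2(xa[1],xa[0])
H=(P['HL']+P['HR'])/2;F=(P['FL']+P['FR'])/2;M=(P['ML']+P['MR'])/2
d=F-H; th=np.arctan2(d[2],-d@xa);print("yaw",yaw,"lid",th,"H",H,"F",F,"M",M)
nn=np.array([0,0,1])*np.cos(th)+xa*np.sin(th)
u=-xa*np.cos(th)+np.array([0,0,1])*np.sin(th)
hl=np.mean([F-202*u/1e3,H,M-.16*u],0)-.006*nn;print("hinge line mid",hl,"origin",hl-.1*xa-[0,0,.102])
w=P['W1']-P['W0'];print("wing len",n(w)," along y",w@ya," along u",w@u,"n",w@nn,"off axis height",((P['W0']+P['W1'])/2-M)@nn)
# clockwise from above growing: dir = y*cos - ... 
print("wing angle (cw from y)", np.arctan2(w@(-u),w@ya)% np.pi)
```

```text
FL [ 0.506  -0.0823  0.2355] [0.0005 0.0005]
FR [0.5152 0.1713 0.2373] [0.0015 0.0015]
HL [ 0.6604 -0.0826  0.1086] [0.0025 0.0025]
HR [0.6655 0.1674 0.1042] [0.0006 0.0006]
ML [ 0.5437 -0.0082  0.2146] [0.0001 0.0001]
MR [0.5494 0.0969 0.215 ] [0.0003 0.0003]
W0 [0.5629 0.026  0.2645] [0.0012 0.0012]
W1 [0.5835 0.0619 0.2213] [0.0025 0.0025]
glue [ 0.6183 -0.1252  0.1664] [0.0169 0.0169]
widths 0.25373572599700545 0.2500748080511949 0.19991947845807445 0.2008136258226735 0.10530012687874273
yaw -0.028566248674537636 lid 0.7065086278099824 H [0.66295521 0.04241312 0.10640109] F [0.51058931 0.04452254 0.23644011] M [0.54654168 0.0443288  0.21478023]
hinge line mid [0.66121417 0.04124453 0.10297537] origin [0.56125497 0.04410077 0.00097537]
wing len 0.05984573257450394  along y 0.03645370221230558  along u -0.04294525517641466 n -0.02020753226468336 off axis height 0.0386742159346006
wing angle (cw from y) 0.8669753867638854
```

Request:
{"fn": "step_arm", "kwargs": {
  "increments": [
    {"tx": 46, "ty": 37, "tz": -10, "fingers": 0},
    {"tx": 92, "ty": 74, "tz": -20, "fingers": 0},
    {"tx": 138, "ty": 111, "tz": -30, "fingers": 0},
    {"tx": 184, "ty": 148, "tz": -40, "fingers": 0},
    {"tx": 230, "ty": 185, "tz": -50, "fingers": 0}
  ],
  "squeeze": 50
}}

```text
invalid input at $.increments[0]: expected keys rx, ry, rz, tx, ty, tz, fingers
```

Request:
{"fn": "step_arm", "kwargs": {
  "increments": [
    {"tx": 46, "ty": 37, "fingers": 0},
    {"tx": 92, "ty": 74, "fingers": 0},
    {"tx": 138, "ty": 111, "fingers": 0},
    {"tx": 184, "ty": 148, "fingers": 0},
    {"tx": 230, "ty": 185, "fingers": 0}
  ]
}}

```text
invalid input at $.increments[0]: expected keys rx, ry, rz, tx, ty, tz, fingers
```

Request:
{"fn": "step_arm", "kwargs": {
  "increments": [
    {},
    {},
    {},
    {},
    {}
  ]
}}

```text
invalid input at $.increments[0]: expected keys rx, ry, rz, tx, ty, tz, fingers
```

Request:
{"fn": "step_arm", "kwargs": {
  "increments": [
    {"rx": 0, "ry": 0, "rz": 0, "tx": 46, "ty": 37, "tz": -10, "fingers": 0},
    {"rx": 0, "ry": 0, "rz": 0, "tx": 92, "ty": 74, "tz": -20, "fingers": 0},
    {"rx": 0, "ry": 0, "rz": 0, "tx": 138, "ty": 111, "tz": -30, "fingers": 0},
    {"rx": 0, "ry": 0, "rz": 0, "tx": 184, "ty": 148, "tz": -40, "fingers": 0},
    {"rx": 0, "ry": 0, "rz": 0, "tx": 230, "ty": 185, "tz": -50, "fingers": 0}
  ],
  "squeeze": 50
}}

```text
clock: 0.78
ee_pos: [0.341, 0.3596, 0.3066]
ee_rot: [3.112, -0.428, -0.0]
ft_force: [0.7, 0.9, 0.2]
gripper_width: -0.001
grasp_force: 0.0
```

Request:
{"fn": "step_arm", "kwargs": {
  "increments": [
    {"rx": 0, "ry": 0, "rz": 0, "tx": 46, "ty": 37, "tz": 0, "fingers": 0},
    {"rx": 0, "ry": 0, "rz": 0, "tx": 92, "ty": 74, "tz": 0, "fingers": 0},
    {"rx": 0, "ry": 0, "rz": 0, "tx": 138, "ty": 111, "tz": 0, "fingers": 0},
    {"rx": 0, "ry": 0, "rz": 0, "tx": 184, "ty": 148, "tz": 0, "fingers": 0},
    {"rx": 0, "ry": 0, "rz": 0, "tx": 230, "ty": 185, "tz": 0, "fingers": 0}
  ]
}}

```text
clock: 1.4
ee_pos: [0.5125, 0.1194, 0.3062]
ee_rot: [-3.112, 0.429, 0.0]
ft_force: [0.7, 0.5, 0.3]
gripper_width: 0.001
grasp_force: 0.0
```

Request:
{"fn": "step_arm", "kwargs": {
  "increments": [
    {"rx": 0, "ry": 0, "rz": 0, "tx": 0, "ty": 0, "tz": 45, "fingers": 0},
    {"rx": 0, "ry": 0, "rz": 0, "tx": -7, "ty": 2, "tz": 70, "fingers": 0},
    {"rx": 0, "ry": 0, "rz": 0, "tx": -14, "ty": 4, "tz": 95, "fingers": 0},
    {"rx": 0, "ry": 0, "rz": 0, "tx": -21, "ty": 6, "tz": 120, "fingers": 0},
    {"rx": 0, "ry": 0, "rz": 0, "tx": -28, "ty": 8, "tz": 145, "fingers": 0}
  ]
}}

```text
clock: 2.02
ee_pos: [0.483, 0.1211, 0.1611]
ee_rot: [-3.111, 0.428, -0.003]
ft_force: [2.1, 0.4, 2.0]
gripper_width: -0.004
grasp_force: 1.1
```

Request:
{"fn": "step_arm", "kwargs": {
  "increments": [
    {"rx": 0, "ry": 0, "rz": 0, "tx": -3, "ty": 1, "tz": 8, "fingers": 0},
    {"rx": 0, "ry": 0, "rz": 0, "tx": -5, "ty": 2, "tz": 16, "fingers": 0},
    {"rx": 0, "ry": 0, "rz": 0, "tx": -7, "ty": 2, "tz": 22, "fingers": 0},
    {"rx": 0, "ry": 0, "rz": 0, "tx": -8, "ty": 2, "tz": 26, "fingers": 0},
    {"rx": 0, "ry": 0, "rz": 0, "tx": -8, "ty": 2, "tz": 26, "fingers": 0}
  ]
}}

```text
clock: 2.65
ee_pos: [0.474, 0.1212, 0.135]
ee_rot: [3.112, -0.429, -0.002]
ft_force: [-0.6, -0.7, -0.6]
gripper_width: 0.0
grasp_force: 0.0
```

Request:
{"fn": "step_arm", "kwargs": {
  "increments": [
    {"rx": 0, "ry": 0, "rz": 0, "tx": 0, "ty": 0, "tz": 1, "fingers": 0},
    {"rx": 0, "ry": 0, "rz": 0, "tx": 0, "ty": 0, "tz": 2, "fingers": 0},
    {"rx": 0, "ry": 0, "rz": 0, "tx": 0, "ty": 0, "tz": 3, "fingers": 0},
    {"rx": 0, "ry": 0, "rz": 0, "tx": 0, "ty": 0, "tz": 3, "fingers": 0},
    {"rx": 0, "ry": 0, "rz": 0, "tx": 0, "ty": 0, "tz": 3, "fingers": 0}
  ]
}}

```text
clock: 3.28
ee_pos: [0.4741, 0.1211, 0.133]
ee_rot: [3.112, -0.428, -0.001]
ft_force: [-3.1, 0.4, 7.4]
gripper_width: -0.003
grasp_force: 3.5
```

Request:
{"fn": "step_arm", "kwargs": {
  "increments": [
    {"rx": 0, "ry": 0, "rz": 0, "tx": 0, "ty": 0, "tz": -50, "fingers": 0},
    {"rx": 0, "ry": 0, "rz": 0, "tx": 0, "ty": 0, "tz": -100, "fingers": 0.3},
    {"rx": 0, "ry": 0, "rz": 0, "tx": 0, "ty": 0, "tz": -150, "fingers": 0.6},
    {"rx": 0, "ry": 0, "rz": 0, "tx": 0, "ty": 0, "tz": -150, "fingers": 0.8},
    {"rx": 0, "ry": 0, "rz": 0, "tx": 0, "ty": 0, "tz": -150, "fingers": 0.8}
  ]
}}

```text
clock: 3.9
ee_pos: [0.4739, 0.1211, 0.2817]
ee_rot: [-3.112, 0.429, 0.002]
ft_force: [-0.5, -0.2, 0.0]
gripper_width: 0.797
grasp_force: 0.0
```

Run:
```python
from h import *
print(monitor.get_state()['joints'].round(3))
ims=[]
for n,(u,v) in(("scene",(290,130)),("side",(300,150)),("wrist",None or (0,0))):
    c=cam(n);im=get_image(n)[...,::-1];cv2.imwrite(f"pics/{n}1.png",im);np.savez(f"{n}1",K=c[0],E=c[1])
    print(n,proj(c,[.501,.046,.158]).round(0), proj(c,[.501,.046,.108]).round(0))
    if n!="wrist": ims.append(cv2.resize(im[v:v+130,u:u+130],(400,400),interpolation=cv2.INTER_CUBIC))
    else: w=cv2.resize(im,(320,200))
cv2.imwrite("pics/c2.png",np.vstack([np.hstack(ims),np.hstack([w,np.zeros((200,480,3),np.uint8)])]))
```

```text
[ 5.830e-01  1.330e-01 -2.720e-01 -1.000e-03 -1.167e+00  7.140e-01]
scene [365. 170.] [363. 181.]
side [373. 194.] [372. 206.]
wrist [399. 146.] [386. 142.]
```

View pics/c2.png

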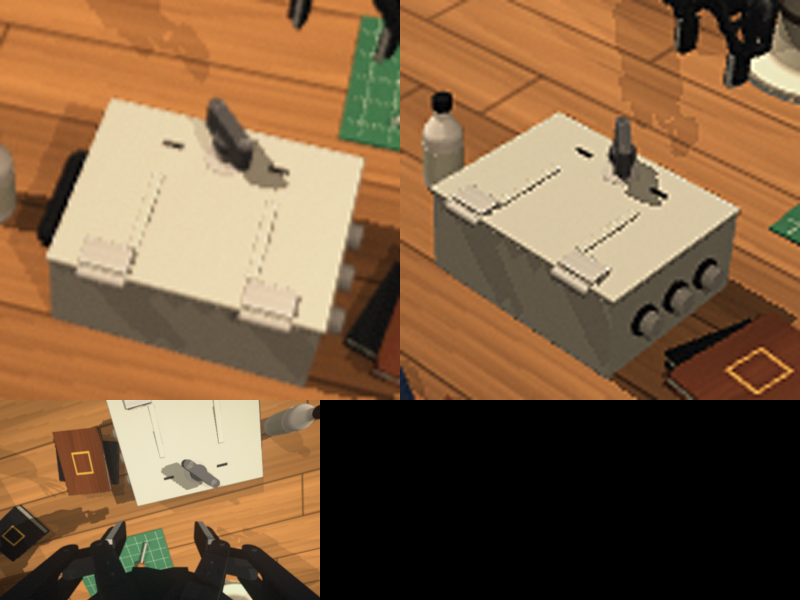

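The lid is shut, and the wrist image shows the wing at about (400,146) with a mark on either side. I'll enlarge that part to measure it.

Run:
```python
import cv2
a=cv2.imread("pics/wrist1.png")[100:210,310:480]
cv2.imwrite("pics/c3.png",cv2.resize(a,None,fx=4.7,fy=4.7,interpolation=cv2.INTER_CUBIC))
```

```text
(no output)
```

View pics/c3.png

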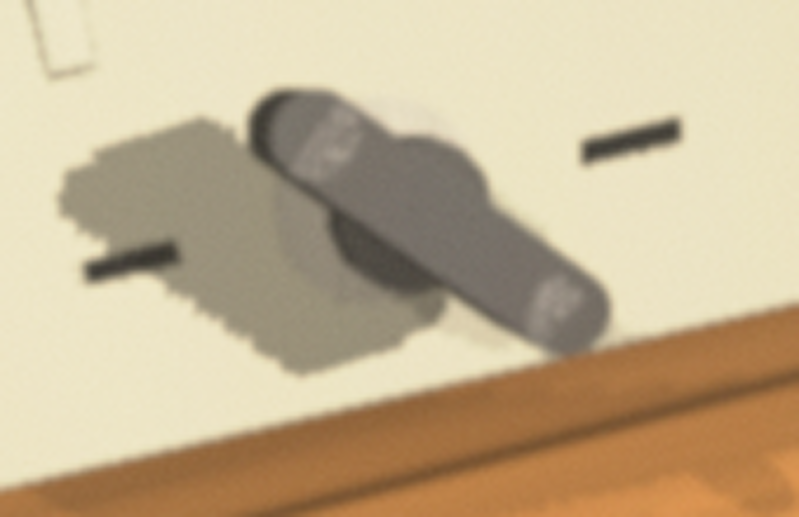

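The wrist crop shows the wing's top face from (283,113) to (600,335), the marks at (131,261) and (631,141), and the front edge from (0,490) to (799,305).

Run:
```python
from h import *
cs=cam("scene");cd=cam("side");cw=cam("wrist");k=1/4.7;s=130/400
W=lambda u,v:(310+u*k,100+v*k)
ml,mr=[onplane(cw,W(*p),.108) for p in((131,261),(631,141))]
if ml[1]>mr[1]: ml,mr=mr,ml
d=mr-ml;print("marks",ml,mr,np.linalg.norm(d),"mid",(ml+mr)/2,"heading",np.degrees(np.arctan2(d[1],d[0])))
a,b=onplane(cw,W(0,490),.108),onplane(cw,W(799,305),.108);d=a-b;print("front edge head",np.degrees(np.arctan2(d[1],d[0])),a,b)
a,b=[onplane(cw,W(*p),.158) for p in((283,113),(600,335))];d=a-b;print("wing",(a+b)/2,np.linalg.norm(d),np.degrees(np.arctan2(d[1],d[0]))%180)
print("tri",tri([cs,cd,cw],[(290+230*s,130+122*s),(300+222*s,150+135*s),W(441,224)]))
print("tri mark L",tri([cs,cd,cw],[(290+173*s,130+145*s),(300+184*s,150+152*s),W(631,141)]))
```

```text
marks [ 0.49646102 -0.01044728  0.108     ] [0.50053642 0.09376283 0.108     ] 0.10428977353053782 mid [0.49849872 0.04165777 0.108     ] heading 87.76044790424291
front edge head 87.7953972004742 [0.46021498 0.13392168 0.108     ] [ 0.45355583 -0.0390586   0.108     ]
wing [0.49840871 0.04180197 0.158     ] 0.06849700006635367 40.968337427327945
tri (array([0.49888831, 0.0432847 , 0.1560128 ]), [np.float64(0.0018754874280046587), np.float64(0.0014446698266685001), np.float64(0.001374442842940867)])
tri mark L (array([ 0.49700895, -0.008077  ,  0.10685063]), [np.float64(0.0022541798684207743), np.float64(0.00052670920943891), np.float64(0.0026868001573875653)])
```

Request:
{"fn": "step_arm", "kwargs": {
  "increments": [
    {"rx": 0, "ry": 0, "rz": -10, "tx": 9, "ty": 14, "tz": 0, "fingers": 0.7},
    {"rx": 0, "ry": 0, "rz": -20, "tx": 18, "ty": 28, "tz": 0, "fingers": 0.7},
    {"rx": 0, "ry": 0, "rz": -30, "tx": 27, "ty": 42, "tz": 0, "fingers": 0.7},
    {"rx": 0, "ry": 0, "rz": -40, "tx": 36, "ty": 56, "tz": 0, "fingers": 0.7},
    {"rx": 0, "ry": 0, "rz": -50, "tx": 45, "ty": 69.4, "tz": 0, "fingers": 0.7}
  ]
}}

```text
clock: 4.68
ee_pos: [0.4988, 0.0416, 0.281]
ee_rot: [2.999, 0.935, -0.004]
ft_force: [-0.2, -0.3, -0.7]
gripper_width: 0.697
grasp_force: 0.0
```

Request:
{"fn": "step_arm", "kwargs": {
  "increments": [
    {"rx": 0, "ry": 0, "rz": -6.7, "tx": 0, "ty": 0, "tz": 20, "fingers": 0.7},
    {"rx": 0, "ry": 0, "rz": -6.7, "tx": 0, "ty": 0, "tz": 50, "fingers": 0.7},
    {"rx": 0, "ry": 0, "rz": -6.7, "tx": 0, "ty": 0, "tz": 80, "fingers": 0.7},
    {"rx": 0, "ry": 0, "rz": -6.7, "tx": 0, "ty": 0, "tz": 80, "fingers": 0.7},
    {"rx": 0, "ry": 0, "rz": -6.7, "tx": 0, "ty": 0, "tz": 80, "fingers": 0.7}
  ]
}}

```text
clock: 5.3
ee_pos: [0.4996, 0.0423, 0.2029]
ee_rot: [2.942, 1.101, 0.001]
ft_force: [-0.2, 0.4, 0.3]
gripper_width: 0.699
grasp_force: 0.0
```

Run:
```python
from h import *
s=monitor.get_state();print(s['joints'].round(3),s['ee_pos'],s['ee_rot'],s['ft_force'].round(2),s['gripper_width'])
ims=[]
for n,(u,v) in(("scene",(290,110)),("side",(300,120))):
    ims.append(cv2.resize(get_image(n)[v:v+130,u:u+130,::-1],(400,400),interpolation=cv2.INTER_CUBIC))
w=get_image("wrist")[...,::-1]
cv2.imwrite("pics/c4.png",np.vstack([np.hstack(ims),np.hstack([cv2.resize(w,(320,200)),np.zeros((200,480,3),np.uint8)])]))
```

```text
[ 4.090e-01  2.240e-01 -3.700e-01  1.000e-03 -9.770e-01  1.877e+00] [0.49962394 0.04233992 0.20291106] [2.94168696e+00 1.10100225e+00 1.03997925e-03] [-0.16  0.43  0.29] 0.6987349014303759
```

View pics/c4.png

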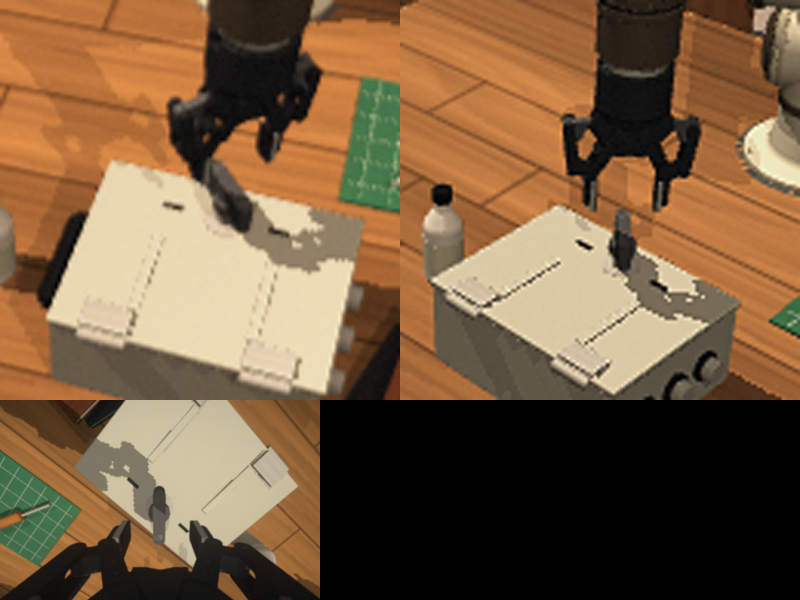

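The open jaws straddle the wing, and the wrist view shows it centred (column 160 of 320) and parallel to the pads. Now descend and grip.

Request:
{"fn": "step_arm", "kwargs": {
  "increments": [
    {"rx": 0, "ry": 0, "rz": 0, "tx": -1, "ty": 0, "tz": 20, "fingers": 0.7},
    {"rx": 0, "ry": 0, "rz": 0, "tx": -1, "ty": 0, "tz": 43, "fingers": 0.7},
    {"rx": 0, "ry": 0, "rz": 0, "tx": -1, "ty": 0, "tz": 43, "fingers": 0.5},
    {"rx": 0, "ry": 0, "rz": 0, "tx": -1, "ty": 0, "tz": 43, "fingers": 0.25},
    {"rx": 0, "ry": 0, "rz": 0, "tx": -1, "ty": 0, "tz": 43, "fingers": 0.1}
  ],
  "squeeze": 40
}}

```text
clock: 6.08
ee_pos: [0.4987, 0.0423, 0.1605]
ee_rot: [-2.942, -1.1, -0.004]
ft_force: [-1.9, 2.1, 1.4]
gripper_width: 0.164
grasp_force: 44.6
```

Request:
{"fn": "step_arm", "kwargs": {
  "increments": [
    {"rx": 0, "ry": 0, "rz": 0, "tx": 0, "ty": 0, "tz": 0, "fingers": 0},
    {"rx": 0, "ry": 0, "rz": 0, "tx": 0, "ty": 0, "tz": 0, "fingers": 0},
    {"rx": 0, "ry": 0, "rz": 0, "tx": 0, "ty": 0, "tz": 0, "fingers": 0},
    {"rx": 0, "ry": 0, "rz": 0, "tx": 0, "ty": 0, "tz": 0, "fingers": 0},
    {"rx": 0, "ry": 0, "rz": 0, "tx": 0, "ty": 0, "tz": 0, "fingers": 0}
  ]
}}

```text
clock: 6.7
ee_pos: [0.4987, 0.0422, 0.1596]
ee_rot: [-2.942, -1.101, -0.003]
ft_force: [-1.7, 4.8, 1.3]
gripper_width: 0.162
grasp_force: 44.6
```

Request:
{"fn": "step_arm", "kwargs": {
  "increments": [
    {"rx": 0, "ry": 0, "rz": -9.4, "tx": 0, "ty": 0, "tz": 0, "fingers": 0},
    {"rx": 0, "ry": 0, "rz": -18.8, "tx": 0, "ty": 0, "tz": 0, "fingers": 0},
    {"rx": 0, "ry": 0, "rz": -28.1, "tx": 0, "ty": 0, "tz": 0, "fingers": 0},
    {"rx": 0, "ry": 0, "rz": -37.5, "tx": 0, "ty": 0, "tz": 0, "fingers": 0},
    {"rx": 0, "ry": 0, "rz": -46.8, "tx": 0, "ty": 0, "tz": 0, "fingers": 0}
  ]
}}

```text
clock: 7.32
ee_pos: [0.4992, 0.0422, 0.1599]
ee_rot: [2.256, 2.184, 0.004]
ft_force: [1.2, 4.5, 1.4]
gripper_width: 0.165
grasp_force: 44.6
```

Run:
```python
from h import *
s=monitor.get_state();print(s['joints'].round(3),s['ee_pos'],s['ft_force'].round(2),s['moment'].round(2),s['gripper_width'])
x=R.from_rotvec(s['ee_rot']).as_matrix()[:,0];print(np.degrees(np.arctan2(x[1],x[0])))
ims=[]
for n,(u,v) in(("scene",(290,110)),("side",(300,120))):
    ims.append(cv2.resize(get_image(n)[v:v+130,u:u+130,::-1],(400,400),interpolation=cv2.INTER_CUBIC))
w=get_image("wrist")[...,::-1]
cv2.imwrite("pics/c5.png",np.vstack([np.hstack(ims),np.hstack([w[100:300,120:520],np.zeros((200,400,3),np.uint8)])]))
```

```text
[ 0.409  0.272 -0.429  0.    -0.867  2.7  ] [0.49924052 0.04215127 0.15987319] [1.18 4.46 1.38] [ 1.28  0.06 -0.05] 0.1651455565076928
88.13576749576862
```

View pics/c5.png

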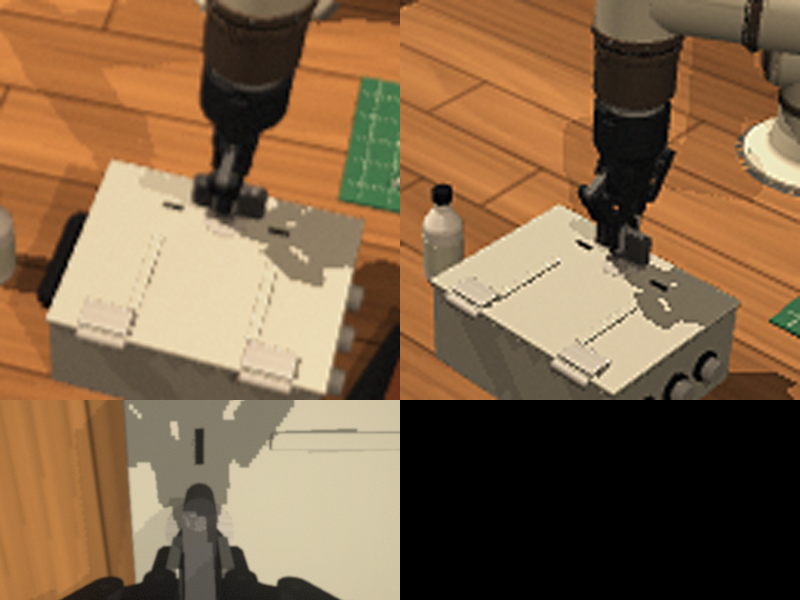

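The wrist view shows the wing in line with the black mark (both at column 199). Now press.

Request:
{"fn": "step_arm", "kwargs": {
  "increments": [
    {"rx": 0, "ry": 0, "rz": 0, "tx": 0, "ty": 0, "tz": 4, "fingers": 0},
    {"rx": 0, "ry": 0, "rz": 0, "tx": 0, "ty": 0, "tz": 8, "fingers": 0},
    {"rx": 0, "ry": 0, "rz": 0, "tx": 0, "ty": 0, "tz": 12, "fingers": 0},
    {"rx": 0, "ry": 0, "rz": 0, "tx": 0, "ty": 0, "tz": 16, "fingers": 0},
    {"rx": 0, "ry": 0, "rz": 0, "tx": 0, "ty": 0, "tz": 18, "fingers": 0}
  ],
  "squeeze": 60
}}

```text
clock: 8.1
ee_pos: [0.4994, 0.0421, 0.1428]
ee_rot: [2.263, 2.177, 0.003]
ft_force: [-5.1, 6.2, 18.9]
gripper_width: 0.156
grasp_force: 66.5
```

Request:
{"fn": "step_arm", "kwargs": {
  "increments": [
    {"rx": 0, "ry": 0, "rz": 0, "tx": 0, "ty": 0, "tz": 0.5, "fingers": 0},
    {"rx": 0, "ry": 0, "rz": 0, "tx": 0, "ty": 0, "tz": 0.5, "fingers": 0},
    {"rx": 0, "ry": 0, "rz": 0, "tx": 0, "ty": 0, "tz": 0.5, "fingers": 0},
    {"rx": 0, "ry": 0, "rz": 0, "tx": 0, "ty": 0, "tz": 0.5, "fingers": 0},
    {"rx": 0, "ry": 0, "rz": 0, "tx": 0, "ty": 0, "tz": 0.5, "fingers": 0}
  ]
}}

```text
clock: 8.72
ee_pos: [0.4993, 0.0421, 0.1428]
ee_rot: [2.263, 2.177, 0.004]
ft_force: [-4.8, 5.3, 13.0]
gripper_width: 0.163
grasp_force: 66.0
```

Request:
{"fn": "step_arm", "kwargs": {
  "increments": [
    {"rx": 0, "ry": 0, "rz": 9, "tx": 0, "ty": 0, "tz": 0, "fingers": 0},
    {"rx": 0, "ry": 0, "rz": 18, "tx": 0, "ty": 0, "tz": 0, "fingers": 0},
    {"rx": 0, "ry": 0, "rz": 27, "tx": 0, "ty": 0, "tz": 0, "fingers": 0},
    {"rx": 0, "ry": 0, "rz": 36, "tx": 0, "ty": 0, "tz": 0, "fingers": 0},
    {"rx": 0, "ry": 0, "rz": 45, "tx": 0, "ty": 0, "tz": 0, "fingers": 0}
  ]
}}

```text
clock: 9.35
ee_pos: [0.4988, 0.0422, 0.1428]
ee_rot: [2.928, 1.139, 0.003]
ft_force: [-5.4, 7.0, 14.6]
gripper_width: 0.157
grasp_force: 66.1
```

Request:
{"fn": "step_arm", "kwargs": {
  "increments": [
    {"rx": 0, "ry": 0, "rz": 9, "tx": 0, "ty": 0, "tz": 0, "fingers": 0},
    {"rx": 0, "ry": 0, "rz": 18, "tx": 0, "ty": 0, "tz": 0, "fingers": 0},
    {"rx": 0, "ry": 0, "rz": 27, "tx": 0, "ty": 0, "tz": 0, "fingers": 0},
    {"rx": 0, "ry": 0, "rz": 36, "tx": 0, "ty": 0, "tz": 0, "fingers": 0},
    {"rx": 0, "ry": 0, "rz": 45, "tx": 0, "ty": 0, "tz": 0, "fingers": 0}
  ]
}}

```text
clock: 9.98
ee_pos: [0.4985, 0.0425, 0.1428]
ee_rot: [-3.14, 0.069, -0.002]
ft_force: [-5.8, 9.2, 16.5]
gripper_width: 0.164
grasp_force: 66.2
```

Run:
```python
from h import *
s=monitor.get_state();print(s['joints'].round(3),s['ee_pos'],s['ft_force'].round(2),s['moment'].round(2),s['gripper_width'])
x=R.from_rotvec(s['ee_rot']).as_matrix()[:,0];print(np.degrees(np.arctan2(x[1],x[0])))
```

```text
[ 0.41   0.293 -0.451 -0.    -0.825  1.117] [0.49849005 0.04252657 0.14284718] [-5.85  9.19 16.46] [2.82 2.05 0.04] 0.16380553866599623
-2.500127652705449
```

Request:
{"fn": "step_arm", "kwargs": {
  "increments": [
    {"rx": 0, "ry": 0, "rz": 2, "tx": 0, "ty": 0, "tz": 0, "fingers": 0},
    {"rx": 0, "ry": 0, "rz": 2, "tx": 0, "ty": 0, "tz": -2, "fingers": 0},
    {"rx": 0, "ry": 0, "rz": 2, "tx": 0, "ty": 0, "tz": -4, "fingers": 0},
    {"rx": 0, "ry": 0, "rz": 2, "tx": 0, "ty": 0, "tz": -6, "fingers": 0},
    {"rx": 0, "ry": 0, "rz": 2, "tx": 0, "ty": 0, "tz": -6.5, "fingers": 0}
  ]
}}

```text
clock: 10.6
ee_pos: [0.4983, 0.0426, 0.1467]
ee_rot: [-3.138, 0.116, -0.0]
ft_force: [0.1, 8.4, -0.3]
gripper_width: 0.162
grasp_force: 64.1
```

Request:
{"fn": "step_arm", "kwargs": {
  "increments": [
    {"rx": 0, "ry": 0, "rz": 0, "tx": 0, "ty": 0, "tz": 0, "fingers": 0.1},
    {"rx": 0, "ry": 0, "rz": 0, "tx": 0, "ty": 0, "tz": 0, "fingers": 0.3},
    {"rx": 0, "ry": 0, "rz": 0, "tx": 0, "ty": 0, "tz": 0, "fingers": 0.7},
    {"rx": 0, "ry": 0, "rz": 0, "tx": 0, "ty": 0, "tz": 0, "fingers": 0.7},
    {"rx": 0, "ry": 0, "rz": 0, "tx": 0, "ty": 0, "tz": 0, "fingers": 0.7}
  ]
}}

```text
clock: 11.22
ee_pos: [0.498, 0.0412, 0.1472]
ee_rot: [3.139, -0.116, -0.001]
ft_force: [0.6, -0.1, -0.0]
gripper_width: 0.702
grasp_force: 0.0
```

Request:
{"fn": "step_arm", "kwargs": {
  "increments": [
    {"rx": 0, "ry": 0, "rz": 0, "tx": 0, "ty": 0, "tz": -25, "fingers": 0.7},
    {"rx": 0, "ry": 0, "rz": 0, "tx": 0, "ty": 0, "tz": -65, "fingers": 0.7},
    {"rx": 0, "ry": 0, "rz": 0, "tx": 0, "ty": 0, "tz": -110, "fingers": 0.7},
    {"rx": 0, "ry": 0, "rz": 0, "tx": 0, "ty": 0, "tz": -150, "fingers": 0.7},
    {"rx": 0, "ry": 0, "rz": 0, "tx": 0, "ty": 0, "tz": -150, "fingers": 0.7}
  ]
}}

```text
clock: 11.85
ee_pos: [0.4997, 0.0418, 0.301]
ee_rot: [-3.137, 0.115, -0.012]
ft_force: [-0.1, -0.7, -0.3]
gripper_width: 0.701
grasp_force: 0.0
```

Run:
```python
from h import *
ims=[];cc=[]
for n,(u,v) in(("scene",(290,130)),("side",(300,150))):
    print(n,[(( proj(cam(n),[.4985,.042,z])-(u,v))/.325).round(0) for z in(.158,.146)])
    ims.append(cv2.resize(get_image(n)[v:v+130,u:u+130,::-1],(400,400),interpolation=cv2.INTER_CUBIC))
w=get_image("wrist")[...,::-1]
cv2.imwrite("pics/c6.png",np.vstack([np.hstack(ims),np.hstack([w[100:300,120:520],np.zeros((200,400,3),np.uint8)])]))
```

```text
scene [array([227., 121.]), array([226., 129.])]
side [array([222., 132.]), array([221., 141.])]
```

View pics/c6.png

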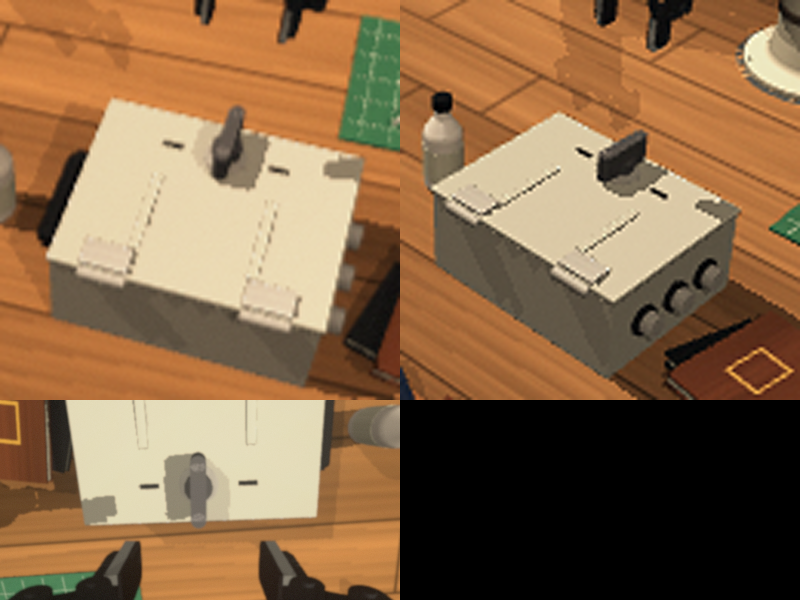

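The wing now stands square to the marks and sits visibly lower. A light touch on its top with the closed fingertips will show whether it rests at the notch depth, with its top at about 0.146.

Request:
{"fn": "step_arm", "kwargs": {
  "increments": [
    {"rx": 0, "ry": 0, "rz": 0, "tx": 0, "ty": 0, "tz": 0, "fingers": 0},
    {"rx": 0, "ry": 0, "rz": 0, "tx": 0, "ty": 0, "tz": 40, "fingers": 0},
    {"rx": 0, "ry": 0, "rz": 0, "tx": 0, "ty": 0, "tz": 80, "fingers": 0},
    {"rx": 0, "ry": 0, "rz": 0, "tx": 0, "ty": 0, "tz": 115, "fingers": 0},
    {"rx": 0, "ry": 0, "rz": 0, "tx": 0, "ty": 0, "tz": 124, "fingers": 0}
  ]
}}

```text
clock: 12.62
ee_pos: [0.4965, 0.0408, 0.1706]
ee_rot: [3.137, -0.115, -0.01]
ft_force: [-3.7, -1.5, 6.8]
gripper_width: 0.0
grasp_force: 2.9
```

Request:
{"fn": "step_arm", "kwargs": {
  "increments": [
    {"rx": 0, "ry": 0, "rz": 0, "tx": 0, "ty": 0, "tz": 0, "fingers": 0},
    {"rx": 0, "ry": 0, "rz": 0, "tx": 0, "ty": 0, "tz": 0.5, "fingers": 0},
    {"rx": 0, "ry": 0, "rz": 0, "tx": 0, "ty": 0, "tz": 1, "fingers": 0},
    {"rx": 0, "ry": 0, "rz": 0, "tx": 0, "ty": 0, "tz": 1, "fingers": 0},
    {"rx": 0, "ry": 0, "rz": 0, "tx": 0, "ty": 0, "tz": 1, "fingers": 0}
  ]
}}

```text
clock: 13.25
ee_pos: [0.4983, 0.0416, 0.1726]
ee_rot: [-3.139, 0.115, -0.001]
ft_force: [-0.5, 1.0, -0.2]
gripper_width: 0.0
grasp_force: 0.0
```

Request:
{"fn": "step_arm", "kwargs": {
  "increments": [
    {"rx": 0, "ry": 0, "rz": 0, "tx": 0, "ty": 0, "tz": 0.5, "fingers": 0},
    {"rx": 0, "ry": 0, "rz": 0, "tx": 0, "ty": 0, "tz": 1, "fingers": 0},
    {"rx": 0, "ry": 0, "rz": 0, "tx": 0, "ty": 0, "tz": 1.5, "fingers": 0},
    {"rx": 0, "ry": 0, "rz": 0, "tx": 0, "ty": 0, "tz": 1.5, "fingers": 0},
    {"rx": 0, "ry": 0, "rz": 0, "tx": 0, "ty": 0, "tz": 1.5, "fingers": 0}
  ]
}}

```text
clock: 13.88
ee_pos: [0.4983, 0.0416, 0.1711]
ee_rot: [3.139, -0.115, 0.0]
ft_force: [-0.7, 0.3, 3.5]
gripper_width: -0.002
grasp_force: 1.8
```

The fingertips touch at z of about 0.146, which is 12 mm pressed in, so it is locked. Now retreat and hand in.

Request:
{"fn": "step_arm", "kwargs": {
  "increments": [
    {"rx": 0, "ry": 0, "rz": 0, "tx": 0, "ty": 0, "tz": -30, "fingers": 0},
    {"rx": 0, "ry": 0, "rz": 0, "tx": 0, "ty": 0, "tz": -70, "fingers": 0},
    {"rx": 0, "ry": 0, "rz": 0, "tx": 0, "ty": 0, "tz": -110, "fingers": 0},
    {"rx": 0, "ry": 0, "rz": 0, "tx": 0, "ty": 0, "tz": -130, "fingers": 0},
    {"rx": 0, "ry": 0, "rz": 0, "tx": 0, "ty": 0, "tz": -130, "fingers": 0}
  ]
}}

```text
clock: 14.5
ee_pos: [0.4988, 0.0419, 0.3019]
ee_rot: [-3.138, 0.115, -0.005]
ft_force: [0.3, 0.9, -0.5]
gripper_width: 0.001
grasp_force: 0.0
```

```bash
python3 -c "
from rig import order
print(order.job_done())"
```

```text
the job is handed in; nothing more can be done
None
```

The job is handed in at about 14.5 s: the lid is shut, the wing stands square to the marks with the stud about 12 mm in (in its notch), and the arm is clear; the hand-in call returned no verdict.

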